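# Set a hardware box under the drill and hold its lid at the balance point

### The job

The little hardware box on the sliding sled is to be drilled for a lid stay. First, with the lid still shut, slide the sled along its track until the red cross on the pale wooden block is right under the tip of the drill bit, and let it come to rest there; then swing the green lid up by its steel bow handle to the upright balance point, where it would fall neither shut nor over backwards, and finish gripping the handle to hold the lid there, the cross still under the bit. Never let the lid flop over backwards, and leave the other things on the bench where they are.

Things in the scene. Friction and masses are not known exactly. Their poses are not given: they have to be found in the camera images.
- mark (a point): centre of the red cross on the top face (50 mm above the bench) of a pale wooden block, 100 x 95 mm, at the sled's +y end beside the box. The cross's 94 mm line runs across the track, its 26 mm line along it. Axes: y along the track (the sled slides along it), x across it from the handle side (robot's side) to the hinge side, z up. Centre of box, lid and handle: 160 mm from the cross towards -y.
- bit_tip (a point): tip of the 4 mm drill bit, pointing straight down, 62 mm above the bench and 12 mm above the block, in a yellow rotary tool 52 mm across. A fixed grey stand holds it; its column is beyond the track, 165 mm from the bit towards +x. It stands square to the track, and the bit is above the line that the cross travels on.
- sled (a joint): travel of the sled on its track (m), 0 to 0.20, growing towards the track's +y; the box, block and lid ride on it. It stays where it is left; about 4 N of friction. It starts short of the drill and has 40 to 170 mm to go towards +y.
- lid (a joint): angle of the green lid (rad): 0 shut and level, 1.571 upright, 2.2 fallen over backwards (away from the robot). The hinge is free: the lid (0.25 to 0.5 kg, centre of mass in the plane of hinge and handle) falls shut below 1.571, over backwards above it, and balances at 1.571. Lid panel: 130 x 204 x 10 mm.
- lid_handle (a point): middle of the lid's steel bow handle: round bar 10 mm thick, 100 mm long, parallel to hinge and track, in the lid's plane, 40 mm clear of its free edge on two end arms. Shut: 105 mm above the bench, on the robot's side of the box. Upright: right above the hinge, 283 mm up. It can be gripped from straight above, fingers closing across the bar, which turns between them. Axes of the lid.
- lid_hinge (a point): middle of the lid's hinge axis, on the box's far side, 67 mm towards +x of the box's centre, 105 mm above the bench. The axis runs along the track (y) and the handle bar is 178 mm from it. Axes as the cross's; it rides on the sled. The wooden box is 130 mm (x) by 200 mm (y), top 100 mm above the bench.
- spray_can: blue spray can, 54 mm across, 170 mm tall, standing; a bystander, to be left alone (origin: centre of its underside)
- tape_roll: blue roll of tape, 100 mm across, 45 mm high, lying flat; a bystander, to be left alone (origin: centre of its underside)
- saucer: terracotta saucer, 120 mm across, 22 mm high; a bystander, to be left alone (origin: centre of its underside)
- screwdriver: screwdriver with a red handle, lying between the robot and the track board; a bystander, to be left alone (origin: centre of its underside)
- screw_jar: glass jar with a yellow cap, 60 mm across, 75 mm tall; a bystander, to be left alone (origin: centre of its underside)
- lid_stay: brass lid stay (the part to be fitted later), flat bar about 135 mm long and 5 mm thick, lying flat on the robot's side of the track board; a bystander, to be left alone (origin: centre of its underside)
- carton: small cardboard carton, 90 x 60 x 50 mm high; a bystander, to be left alone (origin: centre of its underside)

How it is judged:
On the way, in this order (a step that is already met when the one before it is completed fails the run):
1. the sled rests with the red cross under the bit tip (within 5 mm), the lid still shut (below 0.2 rad) (horizontal distance between mark and bit_tip below 0.005 m and velocity of joint sled between -0.02 and 0.02 m/s and value of joint lid below 0.2 rad), for 0.2 s.
2. the lid is gripped at its upright balance point (within 0.08 rad) (value of joint lid between 1.491 and 1.651 rad and contact force between the fingers and lid above 1 N), for 0.2 s.
At the end, for the whole second after the job is handed in: the fingers grip the lid (over 1 N) and hold it still within 0.08 rad of upright (1.571), and the red cross is within 5 mm, seen from above, of the bit tip, the sled at rest (all of step 2 and horizontal distance between mark and bit_tip below 0.005 m and velocity of joint sled between -0.02 and 0.02 m/s and velocity of joint lid between -0.1 and 0.1 rad/s); the arm keeps its last pose, push and grip.
It fails at once if the lid flops over backwards (beyond 1.9 rad) (value of joint lid above 1.9 rad).
It fails at once if a bystander (can, tape, saucer, screwdriver, jar, lid stay, carton) is moved more than 30 mm (distance of any of spray_can, tape_roll, saucer, screwdriver, screw_jar, lid_stay, carton from where it was at the start of the episode above 0.03 m).
It also fails if it takes over 48 s, if anything falls off the work surface, if the arm or the gripper's body presses on something with over 40 N, if the wrist force passes 120 N, or if a joint passes its speed limit or range.

### The arm

A 6-joint arm with a two-finger parallel gripper is mounted at the origin on the work surface. World frame = base frame: x ahead of the robot, y to its left, z up, the work surface at z = 0. Lengths are in m, angles in rad, forces in N, time in s.
With the tool pointing down it reaches from about 0.25 to 0.725 m from the base axis. Payload 4 kg.
Tool frame: the origin (TCP) lies at the very end of the fingers, on their centre line; the grasp point (between the pads) lies 19 mm behind it (bot.pinch_z is the distance from the TCP to the grasp point, in m); z points along the fingers, x is the direction in which the jaws open and shut, and the axes are right-handed (so a half turn about z gives the same grasp; the last joint's range is limited). The gripper opens to 85 mm and grips with 20 to 120 N. Pads are 22 mm wide; open, the fingers measure 114 mm over their backs; the gripper's body (76 mm by 85 mm) begins 54 mm behind the grasp point. The pads swing forward as they close: fully open they stand 13 mm farther back than shut.
Start: joints at [-1.294, 0.241, 0.005, 1.335, 0, 1.571], TCP at [0.137, -0.481, 0.231] pointing down, gripper open.
Joint ranges: [-2.72, 2.72], [-1.05, 1.87], [-1.09, 1.28], [-1.99, 2.15], [-1.42, 1.44], [-3.14, 3.14]. Speed limits (rad/s): [2.79, 2.79, 3.14, 3.14, 3.14, 3.14].

### API

Orientations are given as a unit quaternion [x, y, z, w].
In Python, from workcell import bot gives the robot as it stands. The module is installed in compiled form; this text tells all that it offers.
- The arm moves only by the shell command python3 -m inch 'ROWS'. ROWS is JSON, a list of rows, each a list of 7 numbers: the shift along the tool's x, y, z scaled (see below), then the turn, a rotation vector about the tool's x, y, z scaled (see below), then the gripper command: -1 is fully open, 1 is shut, values between are in proportion. In form: [[x, y, z, wx, wy, wz, gripper], ...]. A call has exactly 8 rows; each row shifts and turns the commanded pose from where the row before left it, along the tool's axes as they then stand; what a row does not reach is not made up. The controller multiplies each number of a shift by 2.5 cm and each number of a turn by 180 degrees. A row lasts 1/10 s, in which the tool goes at most 50 mm and 8.59 degrees, less where a joint would pass 70% of its speed; a pose out of reach is approached as far as the arm can. A call with a number of a shift or a turn outside -1 to 1 is refused whole. A call with a gripper value outside its range is refused whole. The fingers move at their own pace and stop on an object; the grip force is fixed at half the most. Time passes only in rows, so rows that do not move let the fingers close, or fill a call up. It gives the time, the measured TCP pose, the force and the opening at its end, in the units of the state.
- bot.get_obs(): the state, without advancing time (a new reading comes with each control period).
- bot.camera(name): name is "side" or "top"; returns (picture, depth): 420x560x3 uint8, blue, green, red; 420x560 float32, m along the optical axis (not along the pixel's ray), 0 where there is no reading.
- bot.get_calibration(name): a dict with "vfov" (degrees; the focal length in pixels is half the picture's height over the tangent of half this angle, whatever the lens; pixels are square), "cx", "cy" (the principal point, pixels), "R" (3x3) and "t" (3): a world point X has camera coordinates R X + t. Camera axes: x right, y down, z forward; pixel columns grow to the right and rows downward; lengths in m; the calibration is good to about 2 mm. A picture is of the moment at which its call begins. get_calibration takes no time and is no camera call.
- bot.job_done(): hands the job in, once; it reports no verdict.
The state is a dict: "clock": time; "joint_pos": joint angles; "joint_vel": joint speeds; "tau": joint torques, N m; "eef_pos": TCP position; "tool_rot": TCP orientation; "ft_force": force on the tool from outside, world axes, zero at the start; "ft_torque": the same for the moment, N m; "grip_width": finger opening in m.
Only numpy, scipy, OpenCV 4.12 (cv2) and the standard library are available. Lean on these libraries where they do the work, as an engineer would, in place of code of your own. Each camera call takes 0.05 s, during which the arm holds its last target.

## Working session

There is one attempt and no reset: what is moved stays moved. The work goes in short steps, Python scripts to look and compute and a shell command to move; the robot and the scene stay as the last step left them, time stands still between calls to the robot, and variables do not carry over. Pictures are saved under pics/ and viewed, and the job is handed in when it is done.

```bash
mkdir -p pics
cat > h.py <<'E'
from workcell import bot
import numpy as np, cv2
def cal(n):
    c=bot.get_calibration(n); f=210/np.tan(np.radians(c['vfov'])/2)
    return f,c['cx'],c['cy'],np.array(c['R']),np.array(c['t']),c
def back(n,u,v,z=None,depth=None):
    f,cx,cy,R,t,_=cal(n)
    d=np.array([(u-cx)/f,(v-cy)/f,1.])
    o=-R.T@t; w=R.T@d
    if depth is not None: return o+w*depth
    return o+w*(z-o[2])/w[2]
def proj(n,X):
    f,cx,cy,R,t,_=cal(n); p=R@np.array(X)+t
    return f*p[0]/p[2]+cx, f*p[1]/p[2]+cy
E
python3 - <<'E'
from h import *
for n in('top','side'):
    p,d=bot.camera(n); cv2.imwrite(f'pics/{n}0.png',p); np.save(f'{n}0.npy',d)
    print(bot.get_calibration(n))
o=bot.get_obs(); print(o)
print(bot.pinch_z)
E
```

```text
{'vfov': 50.725893928492354, 'cx': 275.7874505887736, 'cy': 208.74286227714927, 'R': array([[ 0.01843331, -0.99982899, -0.00148179],
       [-0.98094056, -0.01779831, -0.19349118],
       [ 0.19343172,  0.00502023, -0.9811009 ]]), 't': array([0.00310782, 0.47129561, 1.34145465])}
{'vfov': 53.6014915099485, 'cx': 280.7612432523419, 'cy': 210.6987292011275, 'R': array([[-0.99227788, -0.12397736, -0.00377027],
       [-0.07703203,  0.63979589, -0.76467463],
       [ 0.09721455, -0.75847929, -0.64440554]]), 't': array([0.49393614, 0.10562928, 1.43263026])}
{'clock': 0.1, 'joint_pos': array([-1.29397630e+00,  2.41340678e-01,  3.84471293e-03,  1.33518681e+00,
       -2.89343137e-06,  1.57079336e+00]), 'joint_vel': array([-0.00162215, -0.00079286,  0.00530811, -0.00018213, -0.00111786,
       -0.00161669]), 'tau': array([ 1.89752034e-03, -3.73138046e+01,  2.53010327e+01,  1.08820110e-02,
        1.89285215e-04, -8.79574653e-07]), 'eef_pos': array([ 0.13649315, -0.48041914,  0.23049502]), 'tool_rot': array([ 7.97903456e-01, -6.02784526e-01, -7.53472562e-04, -5.67409110e-04]), 'ft_force': array([ 1.00267714,  0.09994746, -1.01550859]), 'ft_torque': array([-0.02208938, -0.00350484,  0.04623919]), 'grip_width': 0.08540146433889774}
0.0187
```

View pics/top0.png

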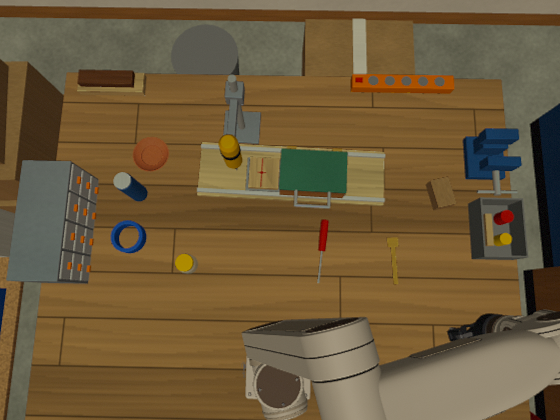

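View pics/side0.png

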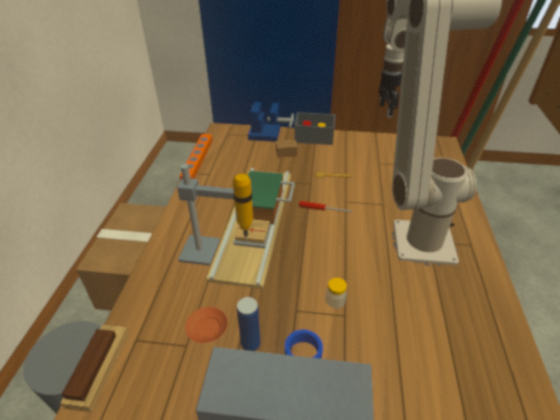

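Run:
```python
import cv2
a=cv2.imread('pics/top0.png')[70:220,190:395]; cv2.imwrite('pics/t0c.png',cv2.resize(a,None,fx=3.9,fy=3.9,interpolation=cv2.INTER_CUBIC))
a=cv2.imread('pics/side0.png')[150:300,170:320]; cv2.imwrite('pics/s0c.png',cv2.resize(a,None,fx=4,fy=4,interpolation=cv2.INTER_CUBIC))
```

```text
(no output)
```

View pics/t0c.png

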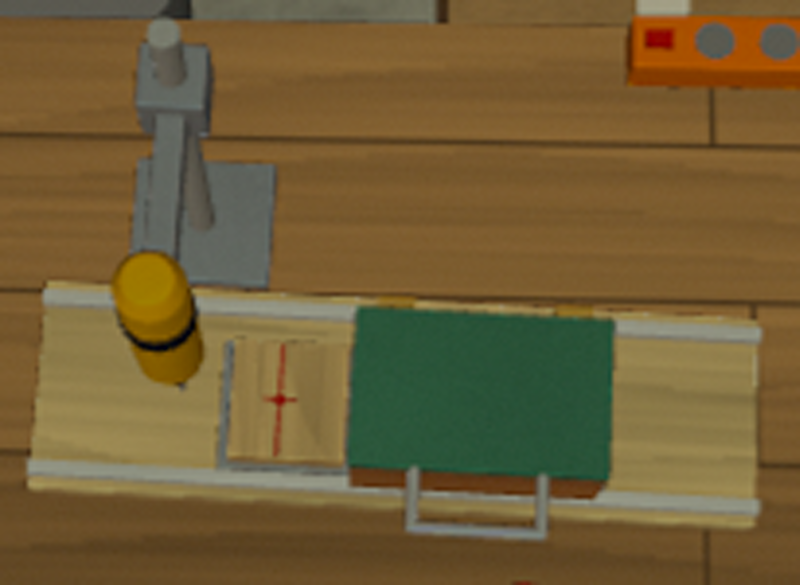

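View pics/s0c.png

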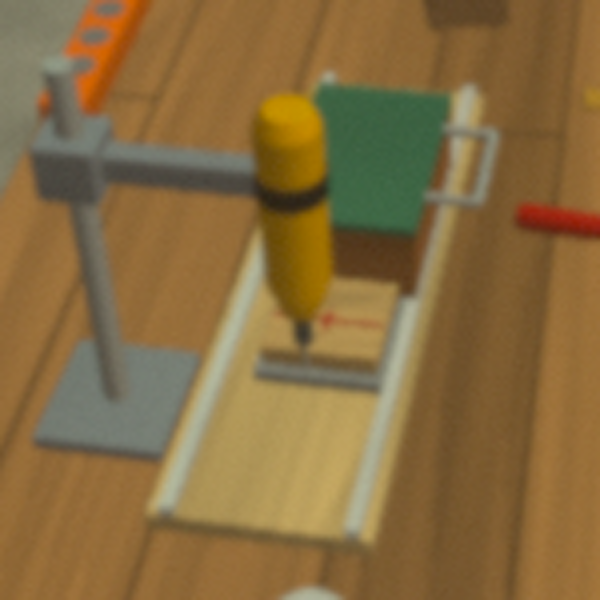

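Run:
```python
from h import *
T=lambda u,v,z:back('top',190+u/3.9-.37,70+v/3.9-.37,z)
S=lambda u,v,z:back('side',170+u/4-.37,150+v/4-.37,z)
print('cross top',T(280,399,.05),'side',S(327,320,.05))
print('cross ends',T(282,343,.05),T(276,456,.05))
print('tip top',T(183,387,.062),'side',S(303,348,.062))
a,b=T(412,531,.105),T(545,536,.105);print('bar',a,b,(a+b)/2)
print('bar side',S(497,130,.105),S(483,203,.105))
a,b=T(45,290,0.012),T(760,327,.012);print('rail far',a,b,np.degrees(np.arctan2(*(a-b)[:2])))
a,b=T(30,475,0.012),T(760,510,.012);print('rail near',a,b,np.degrees(np.arctan2(*(a-b)[:2])))
print('lid corners',[T(*p,.11) for p in((355,308),(613,320),(608,480),(348,470))])
d=np.load('top0.npy')
for u,v in((152,285),(162,360)):
    c,r=int(190+u/3.9),int(70+v/3.9); print('yellow',back('top',c,r,depth=d[r,c]))
d=np.load('side0.npy')
for u,v in((290,110),(290,250),(303,340)):
    c,r=int(170+u/4),int(150+v/4); print('yellow side',back('side',c,r,depth=d[r,c]))
```

```text
cross top [0.58864111 0.05949703 0.05      ] side [0.58963297 0.06585532 0.05      ]
cross ends [0.6362095  0.05903313 0.05      ] [0.54082522 0.06155156 0.05      ]
tip top [0.5938638  0.13764066 0.062     ] side [0.60028589 0.1142957  0.062     ]
bar [ 0.46964142 -0.04685179  0.105     ] [ 0.46757222 -0.14910868  0.105     ] [ 0.46860682 -0.09798024  0.105     ]
bar side [ 0.46732621 -0.14679014  0.105     ] [ 0.46867853 -0.03904667  0.105     ]
rail far [0.69159002 0.26261126 0.012     ] [ 0.66966106 -0.34230269  0.012     ] 2.0761407731931008
rail near [0.53037692 0.26683802 0.012     ] [ 0.51161136 -0.33771843  0.012     ] 1.77790298943566
lid corners [array([ 6.46780119e-01, -6.32524687e-05,  1.10000000e-01]), array([ 0.6405456 , -0.20274511,  0.11      ]), array([ 0.51146869, -0.19727172,  0.11      ]), array([0.51576634, 0.00320272, 0.11      ])]
yellow [0.58515554 0.13582478 0.32690896]
yellow [0.56480689 0.1372466  0.2287941 ]
yellow side [0.58862683 0.14429178 0.32378325]
yellow side [0.5911819  0.16749126 0.21370392]
yellow side [0.59227924 0.14955136 0.1034459 ]
```

```bash
python3 -m inch '[[0,0,0,0,0,-0.045,-1],[0,0,0,0,0,-0.045,-1],[0,0,0,0,0,-0.045,-1],[0,0,0,0,0,-0.045,-1],[0,0,0,0,0,-0.045,-1],[0,0,0,0,0,-0.045,-1],[0,0,0,0,0,-0.045,-1],[0,0,0,0,0,-0.045,-1]]'
cat > st.py <<'E'
from h import *
from scipy.spatial.transform import Rotation as Ro
import sys
o=bot.get_obs();R=Ro.from_quat(o['tool_rot']).as_matrix()
print('t',o['clock'],'p',o['eef_pos'].round(4),'q',o['joint_pos'].round(2),'F',o['ft_force'].round(1),'w',o['grip_width'].round(4))
print('X ang',np.degrees(np.arctan2(R[1,0],R[0,0])).round(2),'zaxis',R[:,2].round(4))
if len(sys.argv)>3:
    g=np.array([float(v) for v in sys.argv[1:4]])
    print('units',(R.T@(g-o['eef_pos'])/0.025).round(3))
E
python3 st.py .469 -.098 .15
```

```text
clock: 0.9
eef_pos: [0.1365, -0.4806, 0.2308]
tool_rot: [0.997, -0.079, -0.0, -0.001]
ft_force: [-0.1, -0.2, 0.1]
grip_width: 0.0854Traceback (most recent call last):
  File "st.py", line 5, in <module>
    print('t',o['clock'],'p',o['eef_pos'].round(4),'q',o['joint_pos'].round(2),'F',o['ft_force'].round(1),'w',o['grip_width'].round(4))
                                                                                                              ^^^^^^^^^^^^^^^^^^^^^
AttributeError: 'float' object has no attribute 'round'
```

```bash
sed -i "s/o\['grip_width'\].round(4)/round(o['grip_width'],4)/" st.py
python3 -m inch '[[0,0,0,0,0,-0.04,0.18],[0.8,-0.9,0,0,0,0,0.18],[0.8,-0.9,0,0,0,0,0.18],[0.8,-0.9,0,0,0,0,0.18],[0.8,-0.9,0,0,0,0,0.18],[0.8,-0.9,0,0,0,0,0.18],[0.8,-0.9,0,0,0,0,0.18],[0.8,-0.9,0,0,0,0,0.18]]'
python3 st.py .469 -.098 .18
```

```text
clock: 1.7
eef_pos: [0.2829, -0.3276, 0.2309]
tool_rot: [1.0, -0.019, -0.0, -0.0]
ft_force: [0.9, -1.0, -0.2]
grip_width: 0.035
t 1.7 p [ 0.2829 -0.3276  0.2309] q [-0.86  0.11 -0.16  1.31 -0.    0.75] F [ 0.9 -1.  -0.2] w 0.035
X ang -2.15 zaxis [-5.e-04  6.e-04 -1.e+00]
units [ 7.096 -9.455  2.039]
```

```bash
python3 -m inch '[[0.8,-1,0,0,0,0,0.18],[0.8,-1,0,0,0,0,0.18],[0.8,-1,0,0,0,0,0.18],[0.8,-1,0,0,0,0,0.18],[0.8,-1,0,0,0,0,0.18],[0.8,-1,0,0,0,0,0.18],[0.8,-1,0,0,0,0,0.18],[0.8,-1,0,0,0,0,0.18]]'
python3 -m inch '[[0.2,-0.6,0.3,0,0,0,0.18],[0.2,-0.4,0.3,0,0,0,0.18],[0.1,-0.2,0.3,0,0,0,0.18],[0,0,0.3,0,0,0,0.18],[0,0,0.3,0,0,0,0.18],[0,0,0.3,0,0,0,0.18],[0,0,0,0,0,0,0.18],[0,0,0,0,0,0,0.18]]'
python3 st.py .469 -.098 .086
python3 - <<'E'
from h import *
for n in('top','side'):
    p,d=bot.camera(n); cv2.imwrite(f'pics/{n}1.png',p)
    a=p[60:220,180:400] if n=='top' else p[110:290,170:350]
    cv2.imwrite(f'pics/{n}1c.png',cv2.resize(a,None,fx=3.3,fy=3.3,interpolation=cv2.INTER_CUBIC))
E
```

```text
clock: 2.5
eef_pos: [0.4502, -0.1337, 0.2309]
tool_rot: [1.0, -0.019, -0.0, -0.0]
ft_force: [0.0, -1.5, 0.6]
grip_width: 0.0351
clock: 3.3
eef_pos: [0.4631, -0.1059, 0.1862]
tool_rot: [1.0, -0.019, -0.0, -0.0]
ft_force: [-0.1, 0.9, -0.0]
grip_width: 0.0349
t 3.3 p [ 0.4631 -0.1059  0.1862] q [-0.22  0.22 -0.15  1.21 -0.    1.38] F [-0.1  0.9 -0. ] w 0.0349
X ang -2.2 zaxis [-3.e-04  0.e+00 -1.e+00]
units [ 0.225 -0.323  4.009]
```

View pics/top1c.png

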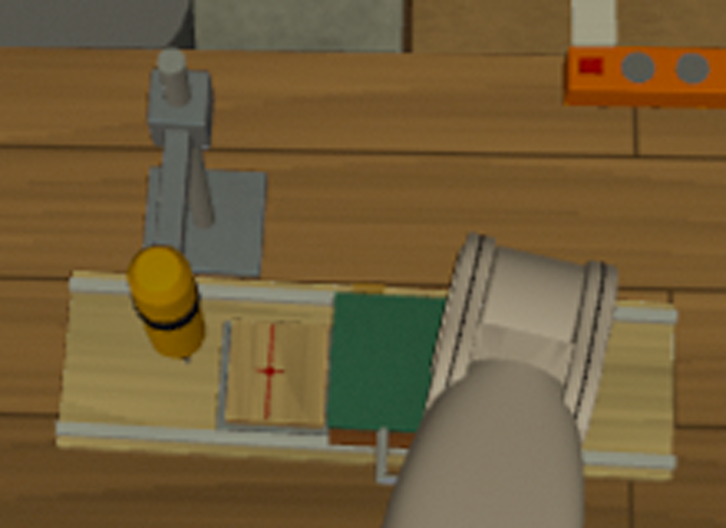

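View pics/side1c.png

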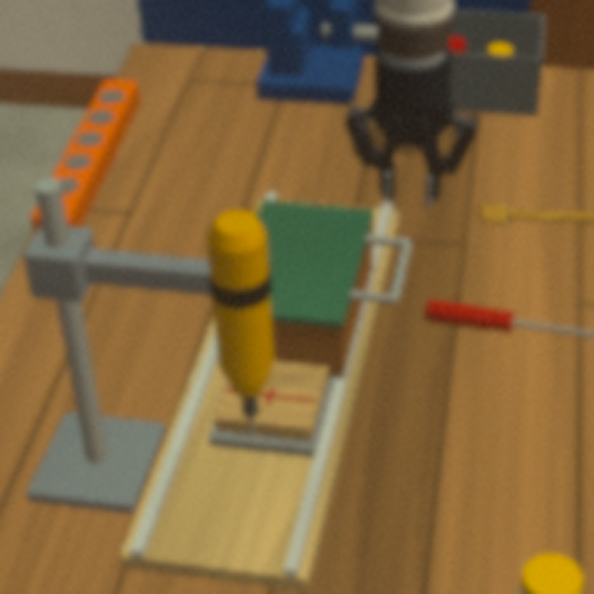

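```bash
python3 -m inch '[[0.2,-0.3,0,0,0,0,0.18],[0,0,0.8,0,0,0,0.18],[0,0,0.8,0,0,0,0.18],[0,0,0.8,0,0,0,0.18],[0,0,0.8,0,0,0,0.18],[0,0,0.8,0,0,0,0.18],[0,0,0,0,0,0,0.18],[0,0,0,0,0,0,0.18]]'
python3 st.py .469 -.098 .086
python3 - <<'E'
from h import *
for n in('side',):
    p,d=bot.camera(n); cv2.imwrite(f'pics/{n}2.png',p)
    a=p[110:290,170:350]
    cv2.imwrite(f'pics/{n}2c.png',cv2.resize(a,None,fx=3.3,fy=3.3,interpolation=cv2.INTER_CUBIC))
E
```

```text
clock: 4.2
eef_pos: [0.469, -0.0978, 0.0866]
tool_rot: [1.0, -0.018, -0.0, -0.0]
ft_force: [-0.5, -0.8, 1.2]
grip_width: 0.035
t 4.2 p [ 0.469  -0.0978  0.0866] q [-0.21  0.32 -0.29  0.96  0.    1.4 ] F [-0.5 -0.8  1.2] w 0.035
X ang -2.12 zaxis [-1.e-04  1.e-04 -1.e+00]
units [-0.     0.008  0.025]
```

View pics/side2c.png

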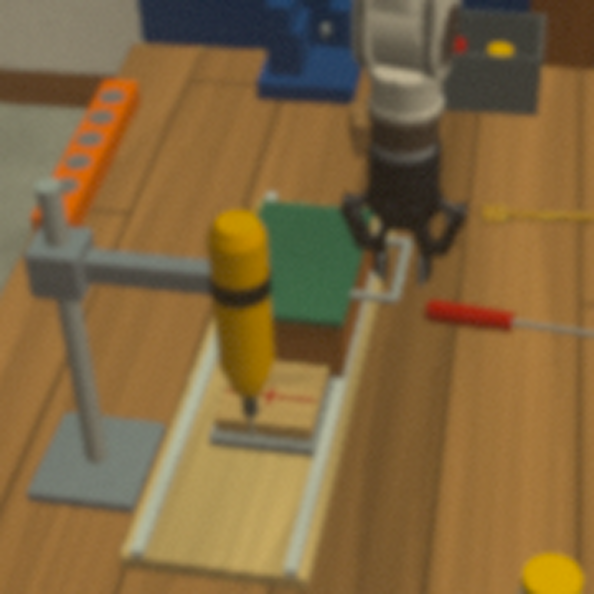

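```bash
python3 -m inch '[[0,0,0,0,0,0,1],[0,0,0,0,0,0,1],[0,0,0,0,0,0,1],[0,0,0,0,0,0,1],[0,0,0,0,0,0,1],[0,0,0,0,0,0,1],[0,0,0,0,0,0,1],[0,0,0,0,0,0,1]]'
python3 st.py .469 -.098 .086
python3 - <<'E'
from h import *
print(proj('side',(.594,.1376,.062)),proj('side',(.591,.06,.05)),proj('top',(.594,.1376,.062)))
E
```

```text
clock: 5.05
eef_pos: [0.4707, -0.0983, 0.0876]
tool_rot: [1.0, -0.019, 0.002, 0.0]
ft_force: [3.9, 1.1, 6.1]
grip_width: 0.0078
t 5.05 p [ 0.4707 -0.0983  0.0876] q [-0.21  0.32 -0.29  0.96  0.    1.4 ] F [3.9 1.1 6.1] w 0.0078
X ang -2.13 zaxis [ 4.4e-03 -4.0e-04 -1.0e+00]
units [-0.067 -0.009  0.065]
(np.float64(245.93336724486113), np.float64(241.73663787090368)) (np.float64(251.28955638783313), np.float64(228.4350250469276)) (np.float64(236.56750590515145), np.float64(168.81935404233764))
```

```bash
python3 -m inch '[[0,-0.3,0,0,0,0,1],[0,-0.5,0,0,0,0,1],[0,-0.6,0,0,0,0,1],[0,-0.6,0,0,0,0,1],[0,-0.5,0,0,0,0,1],[0,-0.3,0,0,0,0,1],[0,0,0,0,0,0,1],[0,0,0,0,0,0,1]]'
python3 st.py
cat > look.py <<'E'
from h import *
import sys
k=sys.argv[1]
for n in('top','side'):
    p,d=bot.camera(n); cv2.imwrite(f'pics/{n}{k}.png',p); np.save(f'{n}{k}.npy',d)
    a=p[140:200,210:290] if n=='top' else p[195:265,200:290]
    cv2.imwrite(f'pics/{n}{k}c.png',cv2.resize(a,None,fx=8,fy=8,interpolation=cv2.INTER_CUBIC))
E
python3 look.py 3
```

```text
clock: 5.85
eef_pos: [0.4733, -0.028, 0.0876]
tool_rot: [1.0, -0.019, 0.002, -0.0]
ft_force: [5.0, 1.9, 5.3]
grip_width: 0.0078
t 5.85 p [ 0.4733 -0.028   0.0876] q [-0.06  0.3  -0.31  0.95  0.    1.55] F [5.  1.9 5.3] w 0.0078
X ang -2.12 zaxis [ 0.0044 -0.     -1.    ]
```

View pics/top3c.png

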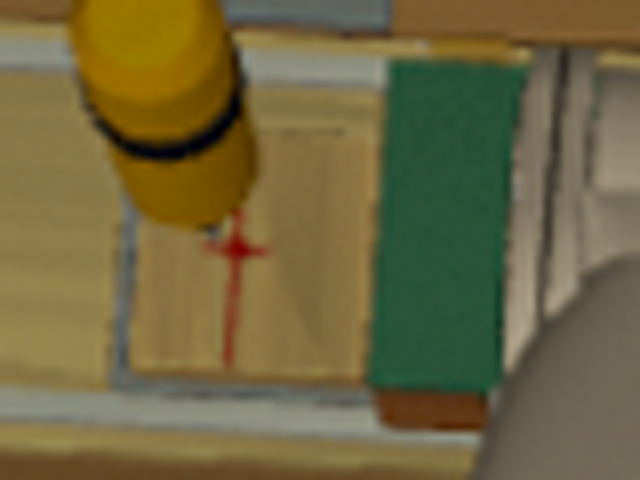

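View pics/side3c.png

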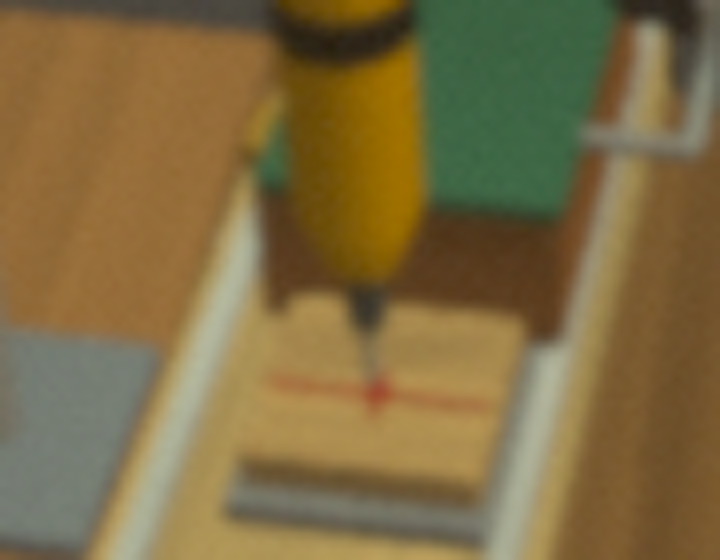

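View pics/top3.png

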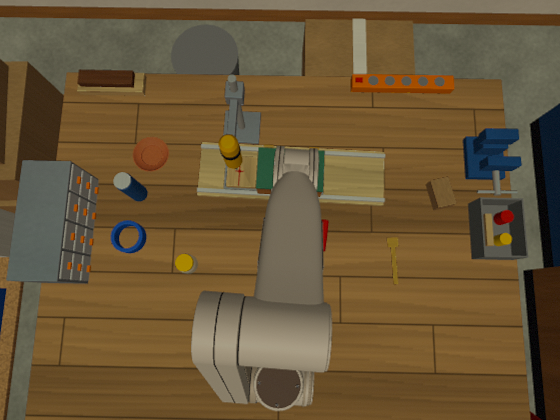

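Run:
```python
from h import *
T=lambda u,v,z:back('top',210+(u+.5)/8-.5,140+(v+.5)/8-.5,z)
S=lambda u,v,z:back('side',200+(u+.5)/8-.5,195+(v+.5)/8-.5,z)
print('cross',T(236,248,.05),S(377,393,.05))
print('tip top',T(210,234,.062)); 
for v in (375,383,390): print('tip side',v,S(376,v,.062))
c=T(236,248,.05)
# where would tip appear over the current cross?
for n,X in(('top',c),('side',S(377,393,.05))):
    X=X.copy();X[2]=.062;u=proj(n,X); o=(210,140) if n=='top' else (200,195)
    print(n,(u[0]-o[0]+.5)*8-.5,(u[1]-o[1]+.5)*8-.5)
    X=X+[.0,.010,0];u=proj(n,X);print('+10mm',(u[0]-o[0]+.5)*8-.5,(u[1]-o[1]+.5)*8-.5)
```

```text
cross [0.5918878  0.13065333 0.05      ] [0.59284236 0.1342516  0.05      ]
tip top [0.59397957 0.13998034 0.062     ]
tip side 375 [0.5922344  0.13599443 0.062     ]
tip side 383 [0.59137468 0.1405348  0.062     ]
tip side 390 [0.59062611 0.14448816 0.062     ]
top 233.4766786037028 239.52812920215274
+10mm 208.1017359717082 239.08752141670584
side 375.32525257306224 371.8826341745528
+10mm 370.6989581264643 389.12436022494967
```

Run:
```python
import cv2,numpy as np
p=cv2.imread('pics/top3.png')[160:180,225:250]; q=cv2.imread('pics/side3.png')[230:252,235:260]; r=cv2.imread('pics/top0.png')[160:180,225:250]
f=lambda a:cv2.resize(a,(375,375*a.shape[0]//a.shape[1]),interpolation=cv2.INTER_NEAREST)[:300]
im=np.vstack([np.hstack([f(p),f(r)]),np.hstack([f(q)[:300],f(q)[:300]*0])]);im=np.clip(im.astype(float)*1.5,0,255)
cv2.imwrite('pics/z3.png',im.astype(np.uint8))
```

```text
(no output)
```

View pics/z3.png

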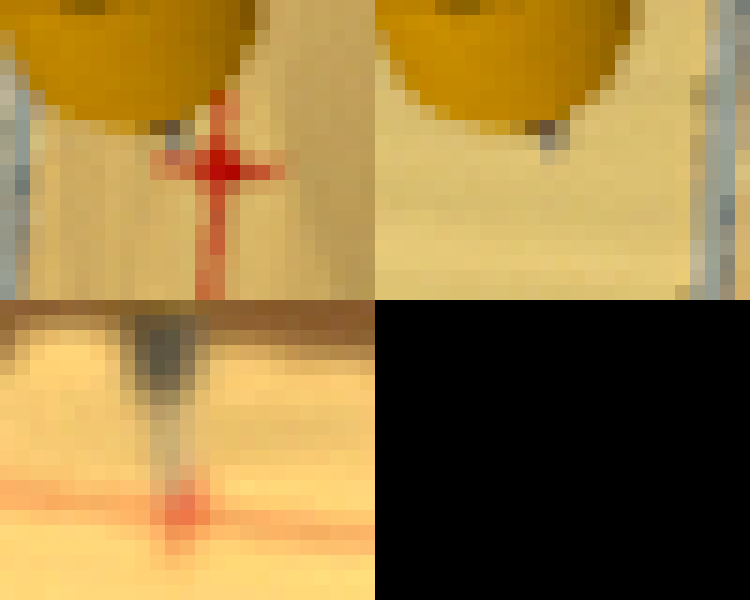

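```bash
python3 -m inch '[[0,-0.1,0,0,0,0,1],[0,-0.1,0,0,0,0,1],[0,-0.09,0,0,0,0,1],[0,0,0,0,0,0,1],[0,0,0,0,0,0,1],[0,0,0,0,0,0,1],[0,0,0,0,0,0,1],[0,0,0,0,0,0,1]]'
python3 st.py 
python3 look.py 4
python3 - <<'E'
import cv2,numpy as np
p=cv2.imread('pics/top4.png')[160:180,225:250]; q=cv2.imread('pics/side4.png')[230:250,235:260]; r=cv2.imread('pics/top0.png')[160:180,225:250]
f=lambda a:cv2.resize(a,(375,300),interpolation=cv2.INTER_NEAREST)
im=np.vstack([np.hstack([f(p),f(r)]),np.hstack([f(q),cv2.resize(q,(375,300),interpolation=cv2.INTER_CUBIC)])]);im=np.clip(im.astype(float)*1.5,0,255)
cv2.imwrite('pics/z4.png',im.astype(np.uint8))
E
```

```text
clock: 6.75
eef_pos: [0.4736, -0.0222, 0.0876]
tool_rot: [1.0, -0.019, 0.002, 0.001]
ft_force: [5.0, -2.9, 5.4]
grip_width: 0.0081
t 6.75 p [ 0.4736 -0.0222  0.0876] q [-0.05  0.3  -0.31  0.95 -0.    1.56] F [ 5.  -2.9  5.4] w 0.0081
X ang -2.19 zaxis [ 0.0044 -0.0027 -1.    ]
```

View pics/z4.png

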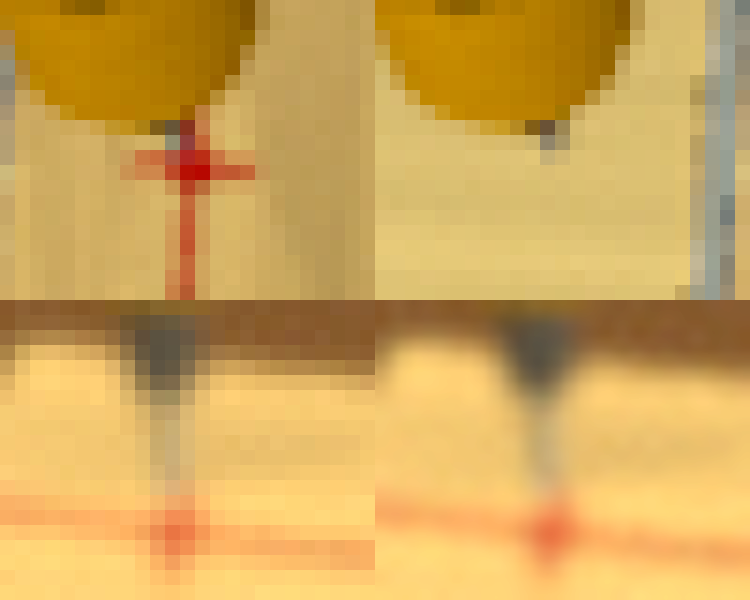

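View pics/side4c.png

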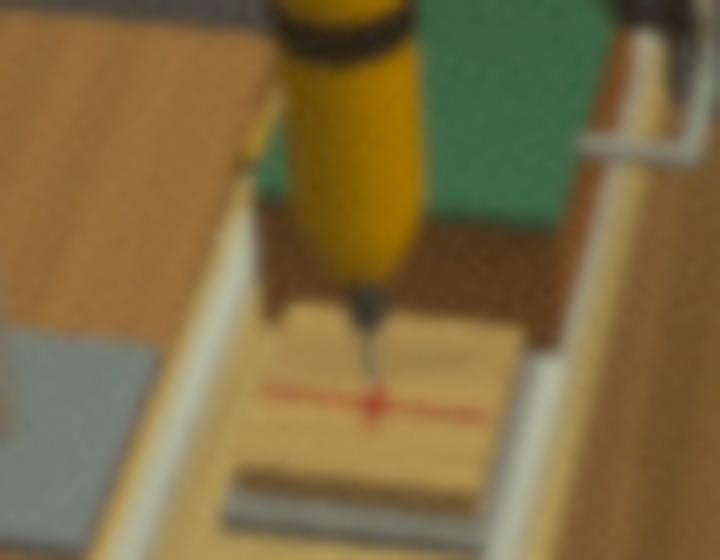

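```bash
python3 -m inch '[[0,-0.04,0,0,0,0,1],[0,-0.02,0,0,0,0,1],[0,0,0,0,0,0,1],[0,0,0,0,0,0,1],[0,0,0,0,0,0,1],[0,0,0,0,0,0,1],[0,0,0,0,0,0,1],[0,0,0,0,0,0,1]]'
python3 st.py 
python3 -c "
import numpy as np
a=np.radians(np.arange(0,91,3.75));
print(np.c_[np.degrees(a[1:]),-7.12*np.diff(np.cos(a)),-7.12*np.diff(np.sin(a))].round(2))"
```

```text
clock: 7.65
eef_pos: [0.4736, -0.021, 0.0876]
tool_rot: [1.0, -0.019, 0.002, 0.002]
ft_force: [3.6, -4.0, 6.5]
grip_width: 0.0082
t 7.65 p [ 0.4736 -0.021   0.0876] q [-0.04  0.3  -0.31  0.95 -0.    1.57] F [ 3.6 -4.   6.5] w 0.0082
X ang -2.2 zaxis [ 0.0043 -0.0035 -1.    ]
[[ 3.750e+00  2.000e-02 -4.700e-01]
 [ 7.500e+00  5.000e-02 -4.600e-01]
 [ 1.125e+01  8.000e-02 -4.600e-01]
 [ 1.500e+01  1.100e-01 -4.500e-01]
 [ 1.875e+01  1.400e-01 -4.500e-01]
 [ 2.250e+01  1.600e-01 -4.400e-01]
 [ 2.625e+01  1.900e-01 -4.200e-01]
 [ 3.000e+01  2.200e-01 -4.100e-01]
 [ 3.375e+01  2.500e-01 -4.000e-01]
 [ 3.750e+01  2.700e-01 -3.800e-01]
 [ 4.125e+01  3.000e-01 -3.600e-01]
 [ 4.500e+01  3.200e-01 -3.400e-01]
 [ 4.875e+01  3.400e-01 -3.200e-01]
 [ 5.250e+01  3.600e-01 -3.000e-01]
 [ 5.625e+01  3.800e-01 -2.700e-01]
 [ 6.000e+01  4.000e-01 -2.500e-01]
 [ 6.375e+01  4.100e-01 -2.200e-01]
 [ 6.750e+01  4.200e-01 -1.900e-01]
 [ 7.125e+01  4.400e-01 -1.600e-01]
 [ 7.500e+01  4.500e-01 -1.400e-01]
 [ 7.875e+01  4.500e-01 -1.100e-01]
 [ 8.250e+01  4.600e-01 -8.000e-02]
 [ 8.625e+01  4.600e-01 -5.000e-02]
 [ 9.000e+01  4.700e-01 -2.000e-02]]
```

```bash
python3 look.py 5
python3 - <<'E'
import cv2,numpy as np
p=cv2.imread('pics/top5.png')[160:180,225:250]; q=cv2.imread('pics/side5.png')[230:250,235:260]
f=lambda a:cv2.resize(a,(375,300),interpolation=cv2.INTER_NEAREST)
g=lambda a:cv2.resize(a,(375,300),interpolation=cv2.INTER_CUBIC)
im=np.vstack([np.hstack([f(p),g(p)]),np.hstack([f(q),g(q)])]);im=np.clip(im.astype(float)*1.5,0,255)
cv2.imwrite('pics/z5.png',im.astype(np.uint8))
E
```

```text
(no output)
```

View pics/z5.png

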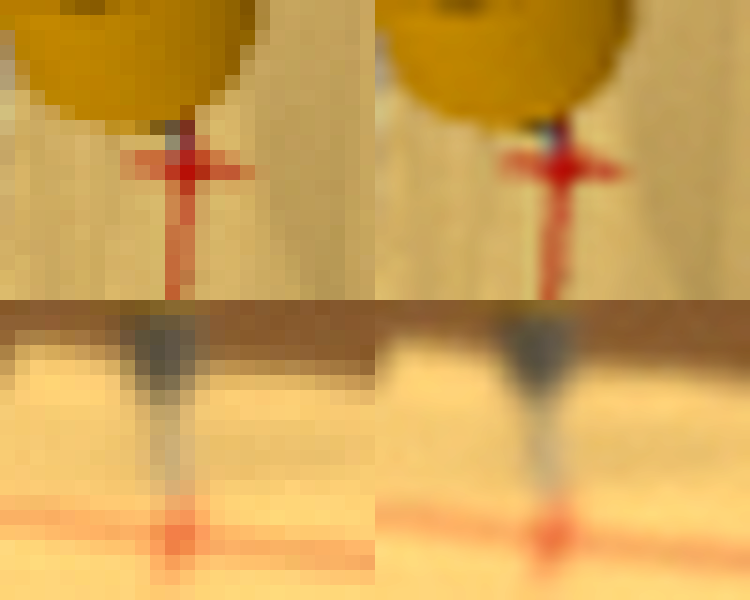

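```bash
python3 -m inch '[[0.02,0,-0.47,0,0,0,1],[0.05,0,-0.46,0,0,0,1],[0.08,0,-0.46,0,0,0,1],[0.11,0,-0.45,0,0,0,1],[0.14,0,-0.45,0,0,0,1],[0.16,0,-0.44,0,0,0,1],[0.19,0,-0.42,0,0,0,1],[0.22,0,-0.41,0,0,0,1]]'
python3 st.py
```

```text
clock: 8.55
eef_pos: [0.4953, -0.0218, 0.1743]
tool_rot: [1.0, -0.019, -0.001, 0.002]
ft_force: [5.7, -3.0, -6.8]
grip_width: 0.0077
t 8.55 p [ 0.4953 -0.0218  0.1743] q [-0.04  0.27 -0.11  1.19 -0.    1.57] F [ 5.7 -3.  -6.8] w 0.0077
X ang -2.2 zaxis [-0.0025 -0.003  -1.    ]
```

```bash
python3 -m inch '[[0.25,0,-0.4,0,0,0,1],[0.27,0,-0.38,0,0,0,1],[0.3,0,-0.36,0,0,0,1],[0.32,0,-0.34,0,0,0,1],[0.34,0,-0.32,0,0,0,1],[0.36,0,-0.3,0,0,0,1],[0.38,0,-0.27,0,0,0,1],[0.4,0,-0.25,0,0,0,1]]'
python3 st.py;python3 look.py 6
```

```text
clock: 9.35
eef_pos: [0.5558, -0.0241, 0.241]
tool_rot: [1.0, -0.019, -0.006, 0.001]
ft_force: [-13.6, -1.6, 16.3]
grip_width: 0.0075
t 9.35 p [ 0.5558 -0.0241  0.241 ] q [-0.04  0.36  0.19  1.42 -0.    1.57] F [-13.6  -1.6  16.3] w 0.0075
X ang -2.2 zaxis [-0.0116 -0.0025 -0.9999]
```

View pics/side6.png

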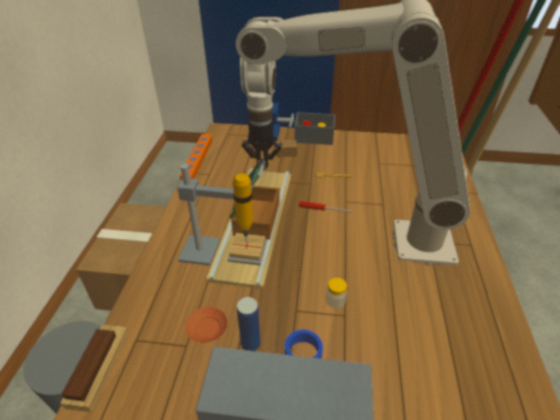

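View pics/side6c.png

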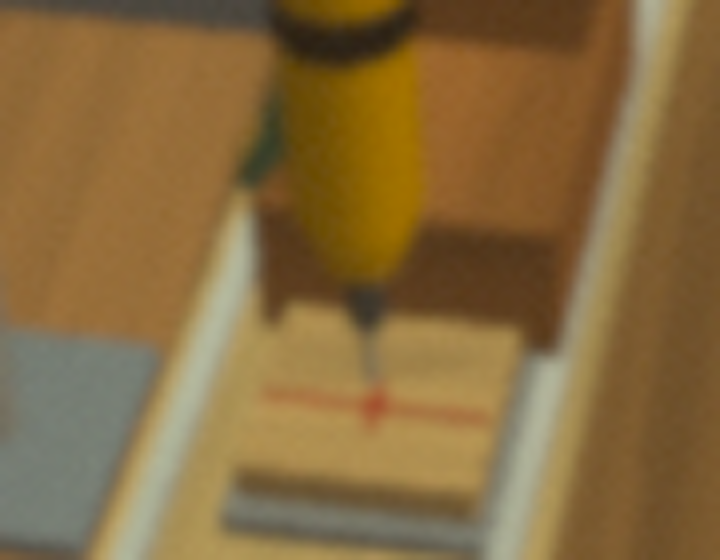

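```bash
python3 -m inch '[[0,0,0,0,0,0,1],[0,0,0,0,0,0,1],[0,0,0,0,0,0,1],[0,0,0,0,0,0,1],[0,0,0,0,0,0,1],[0,0,0,0,0,0,1],[0,0,0,0,0,0,1],[0,0,0,0,0,0,1]]'
python3 st.py
```

```text
clock: 10.25
eef_pos: [0.557, -0.0241, 0.2419]
tool_rot: [1.0, -0.019, -0.004, 0.001]
ft_force: [-10.3, -2.8, 13.0]
grip_width: 0.0076
t 10.25 p [ 0.557  -0.0241  0.2419] q [-0.04  0.36  0.19  1.41 -0.    1.57] F [-10.3  -2.8  13. ] w 0.0076
X ang -2.21 zaxis [-0.0072 -0.0027 -1.    ]
```

```bash
python3 -m inch '[[-0.05,0,-0.09,0,0,0,1],[0.2,0,-0.11,0,0,0,1],[0.42,0,-0.22,0,0,0,1],[0.42,0,-0.19,0,0,0,1],[0.44,0,-0.16,0,0,0,1],[0.35,0,-0.11,0,0,0,1],[0.2,0,-0.05,0,0,0,1],[0,0,0,0,0,0,1]]'
python3 st.py; python3 look.py 7
```

```text
clock: 11.05
eef_pos: [0.6107, -0.026, 0.2648]
tool_rot: [1.0, -0.019, -0.0, 0.001]
ft_force: [-2.5, -2.6, 6.5]
grip_width: 0.0075
t 11.05 p [ 0.6107 -0.026   0.2648] q [-0.04  0.46  0.41  1.52 -0.    1.57] F [-2.5 -2.6  6.5] w 0.0075
X ang -2.21 zaxis [-6.0e-04 -2.4e-03 -1.0e+00]
```

View pics/side7c.png

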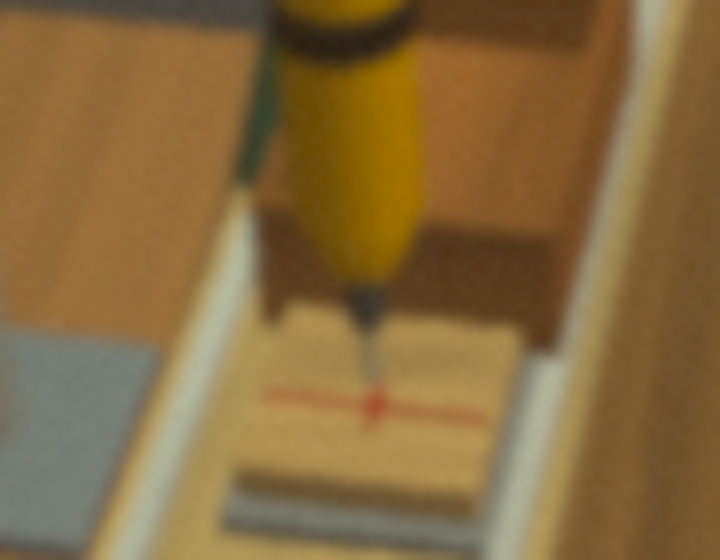

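```bash
python3 -m inch '[[0.25,0,-0.05,0,0,0,1],[0.3,0,-0.04,0,0,0,1],[0.3,0,-0.03,0,0,0,1],[0.3,0,-0.03,0,0,0,1],[0.25,0,-0.02,0,0,0,1],[0.15,0,-0.01,0,0,0,1],[0,0,0,0,0,0,1],[0,0,0,0,0,0,1]]'
python3 st.py; python3 look.py 8
python3 - <<'E'
import cv2,numpy as np
p=cv2.imread('pics/top8.png')[160:180,225:250]; q=cv2.imread('pics/side8.png')[230:250,235:260]
f=lambda a:cv2.resize(a,(375,300),interpolation=cv2.INTER_NEAREST)
g=lambda a:cv2.resize(a,(375,300),interpolation=cv2.INTER_CUBIC)
im=np.vstack([np.hstack([f(p),g(p)]),np.hstack([f(q),g(q)])]);im=np.clip(im.astype(float)*1.5,0,255)
cv2.imwrite('pics/z8.png',im.astype(np.uint8))
s=cv2.imread('pics/side8.png')[110:260,200:350];cv2.imwrite('pics/s8b.png',cv2.resize(s,None,fx=4,fy=4,interpolation=cv2.INTER_CUBIC))
E
```

```text
clock: 11.95
eef_pos: [0.6496, -0.0269, 0.2683]
tool_rot: [1.0, -0.019, -0.0, 0.001]
ft_force: [-0.8, -3.6, 2.8]
grip_width: 0.0073
t 11.95 p [ 0.6496 -0.0269  0.2683] q [-0.04  0.55  0.56  1.58 -0.    1.57] F [-0.8 -3.6  2.8] w 0.0073
X ang -2.19 zaxis [-1.0e-04 -1.3e-03 -1.0e+00]
```

View pics/z8.png

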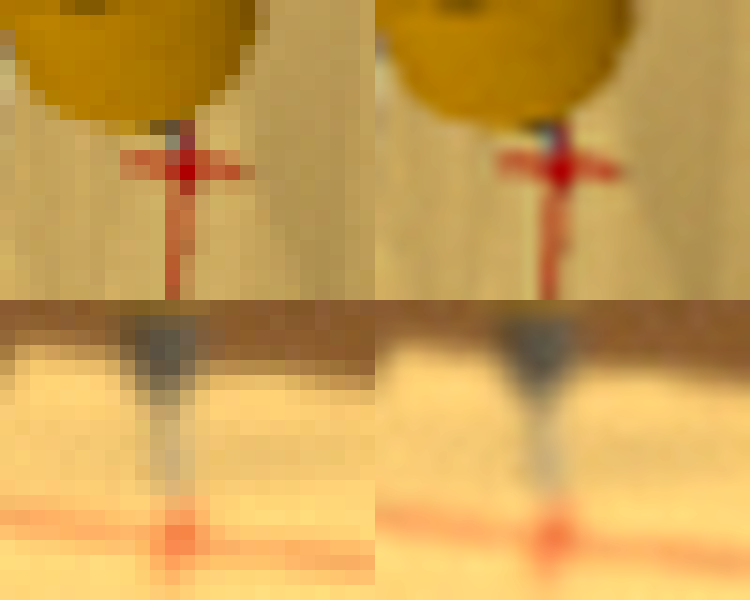

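View pics/s8b.png

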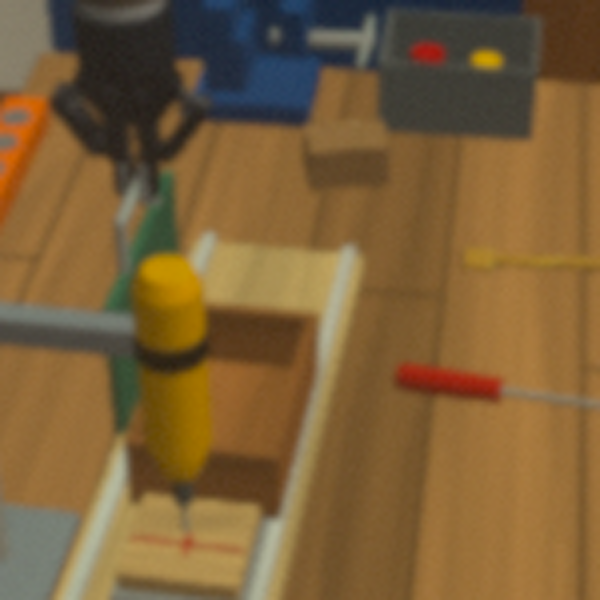

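View pics/top8.png

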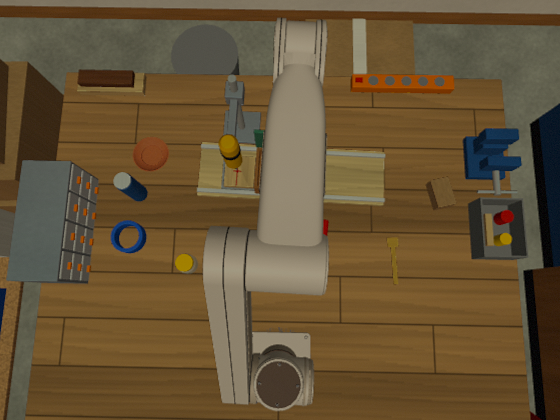

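Run:
```python
from h import *
S=lambda u,v,z:back('side',200+(u+.5)/4-.5,110+(v+.5)/4-.5,z).round(4)
print('bar end',S(122,215,.283)); print('lid top corner',S(128,276,.24)); print('lid bottom corner',S(121,430,.11))
for X in((.65,.023,.283),(.65,-.027,.283),(.653,.075,.105),(.653,.075,.237)):
    u=proj('side',X);print(X,((u[0]-200)*4,(u[1]-110)*4))
# yaw/vertical line on plane fit from depth: green pixels
p=cv2.imread('pics/side8.png').astype(int);d=np.load('side8.npy')
m=(p[...,1]>p[...,2]+15)&(p[...,1]>p[...,0]+8)&(d>0); m[:, :215]=0;m[:,260:]=0;m[:150]=0;m[230:]=0
v,u=np.nonzero(m);P=np.array([back('side',a,b,depth=d[b,a]) for a,b in zip(u,v)])
P=P[np.abs(P[:,0]-np.median(P[:,0]))<.03]
c=P.mean(0);A=np.c_[P[:,1],P[:,2],np.ones(len(P))];s=np.linalg.lstsq(A,P[:,0],rcond=None)[0]
print(len(P),c,'dx/dy',s[0],'dx/dz (rad past upright)',s[1],'res',np.std(P[:,0]-A@s),P.min(0),P.max(0))
```

```text
bar end [0.6534 0.0209 0.283 ]
lid top corner [0.6476 0.0418 0.24  ]
lid bottom corner [0.6561 0.0784 0.11  ]
(0.65, 0.023, 0.283) (np.float64(124.21730140102113), np.float64(215.3015799892721))
(0.65, -0.027, 0.283) (np.float64(137.5974490764014), np.float64(180.75395872261902))
(0.653, 0.075, 0.105) (np.float64(124.55859994246805), np.float64(430.70551972625003))
(0.653, 0.075, 0.237) (np.float64(110.79171003568842), np.float64(302.0850304601357))
183 [ 0.64926696 -0.00608921  0.20511306] dx/dy 0.04156962005136889 dx/dz (rad past upright) 0.0031824234700962295 res 0.0013325374152992303 [ 0.64368678 -0.11178004  0.12011034] [0.65609439 0.08278328 0.24105764]
```

```bash
python3 -m inch '[[0,0.03,0,0,0,0,1],[0,0,0,0,0,0,1],[0,0,0,0,0,0,1],[0,0,0,0,0,0,1],[0,0,0,0,0,0,1],[0,0,0,0,0,0,1],[0,0,0,0,0,0,1],[0,0,0,0,0,0,1]]'
python3 st.py; python3 look.py 9
python3 - <<'E'
import cv2,numpy as np
p=cv2.imread('pics/top9.png')[160:180,225:250]; q=cv2.imread('pics/side9.png')[230:250,235:260]
f=lambda a:cv2.resize(a,(375,300),interpolation=cv2.INTER_NEAREST)
g=lambda a:cv2.resize(a,(375,300),interpolation=cv2.INTER_CUBIC)
im=np.vstack([np.hstack([f(p),g(p)]),np.hstack([f(q),g(q)])]);im=np.clip(im.astype(float)*1.5,0,255)
cv2.imwrite('pics/z9.png',im.astype(np.uint8))
E
```

```text
clock: 12.85
eef_pos: [0.6493, -0.0266, 0.2683]
tool_rot: [1.0, -0.019, -0.0, -0.0]
ft_force: [-0.5, -2.1, 0.3]
grip_width: 0.0078
t 12.85 p [ 0.6493 -0.0266  0.2683] q [-0.04  0.55  0.56  1.58  0.    1.57] F [-0.5 -2.1  0.3] w 0.0078
X ang -2.13 zaxis [-5.e-04  3.e-04 -1.e+00]
```

View pics/z9.png

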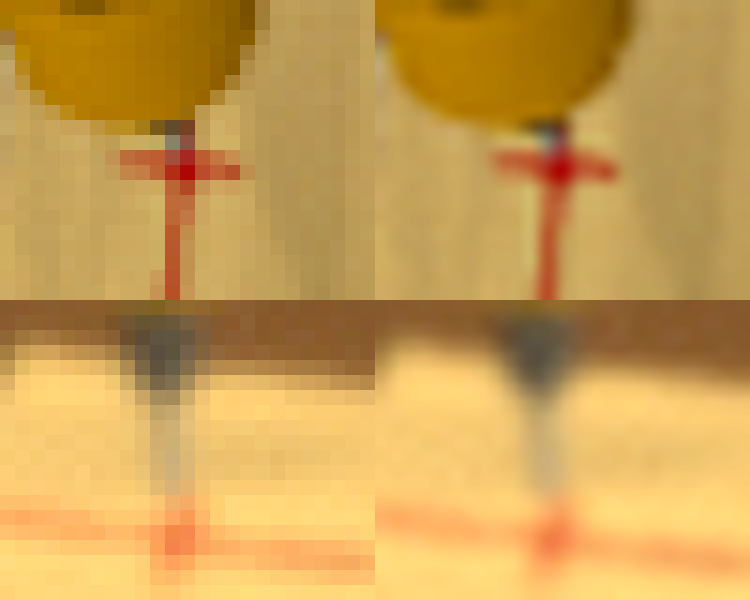

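```bash
python3 -c "
from workcell import bot
print(bot.job_done())"; python3 st.py
```

```text
the job is handed in; nothing more can be done
None
the job is handed in; nothing more can be done
```

I gripped the bow handle from above, slid the sled about 77 mm along the track until the cross was under the bit, and let it rest there with the lid shut. I then swung the lid up to upright without letting go, and handed the job in at about 13 s with the handle still gripped. No verdict was reported.

- **Lid:** a plane fitted to the lid in the side camera's depth image was about 0.003 rad from upright. The last reading showed the grip closed on the bar (7.8 mm opening) and forces of about 2 N or less on the tool.
- **Cross under the bit:** the last pictures disagree slightly. The top view shows them aligned to about 1 mm. The side view suggests the cross may be 2–3 mm too far towards +y. Both are within the 5 mm allowed.
- **Sled:** it crept by about 1 mm or less during the last settling move. I checked the cross again after that, in the same pictures the figures above come from.
- **Forces:** about 60° up, the lid was pushing back on the tool with about 21 N because my arc was slightly too tight. I eased it off before continuing.
- **Bystanders:** none appeared to have moved in the pictures, but I did not measure them. The arm partly hid the screwdriver in the last top view.

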